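# Gauge the counter channel's depth and set the clip holder's slide

## Task

Take the blue depth gauge out of the black soap dish and press its sprung probe straight down into the slot of the aluminium channel until the gauge's foot sits flat on both rails, holding it there for about a second with roughly 12 N; more than 25 N dents the rails. Stand the gauge gently back upright on the soap dish's slats with the probe hanging free in the middle gap, so that its red drag pointer keeps the reading (do not push the probe against anything else). Then move the orange slide of the spring clip holder to the depth that the pointer shows (10 mm of slide for every 1 mm of depth), let go, and leave the other things where they are.

Things in the scene. Friction and masses are not known exactly. Their poses are not given: they have to be found in the camera images.
- gauge: Depth gauge, about 0.2 kg, standing upright, z up. Steel foot 50 (x) x 46 (y) x 8 mm; on it a blue grip block with white x faces, 26 (x) x 30 (y) mm, from 8 to 64 mm above the foot's underside. Origin: centre of the foot's underside, on the probe's axis. In use its x lies along the slot, either way round. Red drag pointers stick out 8 mm from both x faces: keep the fingers off them.
- gauge_grip (a point): Where to grip the gauge, from above and across its y: on its axis, 45 mm above the foot's underside.
- probe (a joint): Steel probe, 5 mm thick, small chamfer, 16 mm out below the foot when free. Value: how far it is pushed up into the gauge now, in m: 0 sprung fully out, at most 0.015. The spring resists with 1.5 N at first and 3.6 N at 12 mm; the drag pointer's friction adds 0.6 N.
- marker (a joint): Red drag pointer: the farthest that the probe has been pushed up so far, in m; it is pushed up by the probe and stays by friction when the probe springs out again. Slot depth = 0.016 minus this value, once the foot has sat flat over the slot.
- channel: Aluminium channel fixed on the counter, 160 mm long (x), 64 mm wide (y), on a dark 170 x 72 mm plate: two flat rails, between them a straight slot 8 mm wide along x through the middle, copper-coloured floor. Origin: centre of the underside. The rail tops are 26 to 29 mm above the origin and the slot is 4.5 to 12 mm deep; both differ from start to start and are not told.
- dish: Black soap dish, fixed, 124 (x) x 92 (y) mm; four slats along x, 110 mm long, tops 26 mm above the origin (centre of the underside); rim 2 mm lower. The gauge stands across the two inner slats (10 to 22 mm either side of the middle), its x along them, its probe hanging free in the 20 mm wide, 22 mm deep gap between them, which runs along x through the origin.
- holder: Spring clip holder, fixed: dark base plate 185 x 200 x 6 mm carrying the slide's track; origin on the underside below the middle of the track; its y axis is the direction in which the slide moves to higher values. A 16 mm post stands 120 mm to +x, with a pivoting arm at 190 mm height that points away to +x and -y and carries the spring clip.
- setter (a joint): Orange depth slide: travel in m along the holder's +y, 0 to 0.12; 0.010 of travel per 1 mm of depth, so 0.060 is set for a depth of 6 mm. Friction 1.5 N; it stays where it is left. White tick every 10 mm on the plate beside it, the first, long one at 0.
- setter_top (a point): Centre of the top of the orange slide's grip: an upright block 28 (holder x) x 20 (holder y) x 40 mm, its top 60 mm above the counter, on a track 40 mm wide whose top is 20 mm above the counter. Grip it across the holder's x.
- press: Bystander: aluminium garlic press lying flat, 170 x 60 x 28 mm. Origin: centre of the underside.
- bowl: Bystander: yellow silicone pinch bowl, 76 mm across, 34 mm high. Origin: centre of the underside.
- jar: Bystander: glass spice jar with black twist cap, 44 mm across, 88 mm high. Origin: centre of the underside.
- salt: Bystander: white ceramic salt shaker, 52 mm across, 74 mm high. Origin: centre of the underside.
- spoon: Bystander: spoon lying flat, 160 mm long. Origin: centre of the underside.
- mug: Bystander: blue mug, 78 mm across, 90 mm high. Origin: centre of the underside.
- eggcup: Bystander: small terracotta egg cup, 46 mm across, 40 mm high. Origin: centre of the underside.
Not all that is in view belongs to the job. Leave any pink, purple or turquoise look-alike of the gauge alone.

How it is judged:
On the way, in this order (a step that is already met when the one before it is completed fails the run):
1. the gauge's foot sits flat on both rails over the slot, pressed with more than 6 N, probe in the slot, for 0.4 s (contact force between gauge and channel above 6 N and angle between gauge's own z axis and vertical below 0.04 rad and value of joint probe above 0.0025 m and y of gauge in the frame of channel between -0.0045 and 0.0045 m and x of gauge in the frame of channel between -0.075 and 0.075 m), for 0.4 s.
2. the gauge stands upright on the dish's inner slats again, let go (x of gauge in the frame of dish between -0.035 and 0.035 m and y of gauge in the frame of dish between -0.009 and 0.009 m and z of gauge in the frame of dish between 0.022 and 0.03 m and angle between gauge's own z axis and vertical below 0.06 rad and contact force between the fingers and gauge below 0.05 N), for 0.2 s.
3. the orange slide is at the depth that the pointer shows (((value of joint marker between 0.0035 and 0.004 m and value of joint setter between 0.107 and 0.138 m) or (value of joint marker between 0.004 and 0.0045 m and value of joint setter between 0.102 and 0.133 m) or (value of joint marker between 0.0045 and 0.005 m and value of joint setter between 0.097 and 0.128 m) or (value of joint marker between 0.005 and 0.0055 m and value of joint setter between 0.092 and 0.123 m) or (value of joint marker between 0.0055 and 0.006 m and value of joint setter between 0.087 and 0.118 m) or (value of joint marker between 0.006 and 0.0065 m and value of joint setter between 0.082 and 0.113 m) or (value of joint marker between 0.0065 and 0.007 m and value of joint setter between 0.077 and 0.108 m) or (value of joint marker between 0.007 and 0.0075 m and value of joint setter between 0.072 and 0.103 m) or (value of joint marker between 0.0075 and 0.008 m and value of joint setter between 0.067 and 0.098 m) or (value of joint marker between 0.008 and 0.0085 m and value of joint setter between 0.062 and 0.093 m) or (value of joint marker between 0.0085 and 0.009 m and value of joint setter between 0.057 and 0.088 m) or (value of joint marker between 0.009 and 0.0095 m and value of joint setter between 0.052 and 0.083 m) or (value of joint marker between 0.0095 and 0.01 m and value of joint setter between 0.047 and 0.078 m) or (value of joint marker between 0.01 and 0.0105 m and value of joint setter between 0.042 and 0.073 m) or (value of joint marker between 0.0105 and 0.011 m and value of joint setter between 0.037 and 0.068 m) or (value of joint marker between 0.011 and 0.0115 m and value of joint setter between 0.032 and 0.063 m) or (value of joint marker between 0.0115 and 0.012 m and value of joint setter between 0.027 and 0.058 m) or (value of joint marker between 0.012 and 0.0125 m and value of joint setter between 0.022 and 0.053 m))), for 0.1 s.
At the end, for the whole second after the job is handed in: The gauge stands upright and at rest on the soap dish's inner slats (origin within 35 mm along, 9 mm across the middle), probe sprung out in the gap, red pointer keeping its reading; the orange slide at rest within 13 mm of travel (1.3 mm of depth) of ten times the depth the pointer shows (x of gauge in the frame of dish between -0.035 and 0.035 m and y of gauge in the frame of dish between -0.009 and 0.009 m and z of gauge in the frame of dish between 0.022 and 0.03 m and angle between gauge's own z axis and vertical below 0.06 rad and linear speed of gauge below 0.02 m/s and value of joint probe below 0.002 m and velocity of joint setter below 0.005 m/s and ((value of joint marker between 0.0035 and 0.004 m and value of joint setter between 0.107 and 0.138 m) or (value of joint marker between 0.004 and 0.0045 m and value of joint setter between 0.102 and 0.133 m) or (value of joint marker between 0.0045 and 0.005 m and value of joint setter between 0.097 and 0.128 m) or (value of joint marker between 0.005 and 0.0055 m and value of joint setter between 0.092 and 0.123 m) or (value of joint marker between 0.0055 and 0.006 m and value of joint setter between 0.087 and 0.118 m) or (value of joint marker between 0.006 and 0.0065 m and value of joint setter between 0.082 and 0.113 m) or (value of joint marker between 0.0065 and 0.007 m and value of joint setter between 0.077 and 0.108 m) or (value of joint marker between 0.007 and 0.0075 m and value of joint setter between 0.072 and 0.103 m) or (value of joint marker between 0.0075 and 0.008 m and value of joint setter between 0.067 and 0.098 m) or (value of joint marker between 0.008 and 0.0085 m and value of joint setter between 0.062 and 0.093 m) or (value of joint marker between 0.0085 and 0.009 m and value of joint setter between 0.057 and 0.088 m) or (value of joint marker between 0.009 and 0.0095 m and value of joint setter between 0.052 and 0.083 m) or (value of joint marker between 0.0095 and 0.01 m and value of joint setter between 0.047 and 0.078 m) or (value of joint marker between 0.01 and 0.0105 m and value of joint setter between 0.042 and 0.073 m) or (value of joint marker between 0.0105 and 0.011 m and value of joint setter between 0.037 and 0.068 m) or (value of joint marker between 0.011 and 0.0115 m and value of joint setter between 0.032 and 0.063 m) or (value of joint marker between 0.0115 and 0.012 m and value of joint setter between 0.027 and 0.058 m) or (value of joint marker between 0.012 and 0.0125 m and value of joint setter between 0.022 and 0.053 m))); the robot touches nothing.
It fails at once if the gauge is pressed on the channel with more than 25 N (contact force between gauge and channel above 25 N).
It fails at once if the gauge is dropped (falls freely, from more than about 8 mm) (linear speed of gauge above 0.4 m/s and contact force between the fingers and gauge below 0.2 N).
It fails at once if the gauge is tipped by more than 0.5 rad (angle between gauge's own z axis and vertical above 0.5 rad).
It fails at once if the probe is pushed in by more than 13.3 mm, as on a surface without a slot (value of joint marker above 0.0133 m).
It fails at once if a bystander is moved by more than 30 mm (distance of any of press, bowl, jar, salt, spoon, mug, eggcup from where it was at the start of the episode above 0.03 m).
It also fails if it takes over 72 s, if anything falls off the work surface, if the arm or the gripper's body presses on something with over 40 N, if the wrist force passes 120 N, or if a joint passes its speed limit or range.

## Robot

A 7-joint arm with a two-finger parallel gripper is mounted at the origin on the work surface. World frame = base frame: x ahead of the robot, y to its left, z up, the work surface at z = 0. Lengths are in m, angles in rad, forces in N, time in s.
With the tool pointing down it reaches from about 0.425 to 0.875 m from the base axis. Payload 4.7 kg.
Tool frame: the origin (TCP) lies at the very end of the fingers, on their centre line; the grasp point (between the pads) lies 19 mm behind it; z points along the fingers, y is the line along which they close (so a half turn about z gives the same grasp; the last joint's range is limited). The gripper opens to 87 mm and grips with 3 to 60 N. Pads are 19 mm wide; open, the fingers measure 117 mm over their backs; the gripper's body (75 mm by 190 mm) begins 51 mm behind the grasp point.
Start: joints at [-1.106, 0.321, -0.07, 1.45, 0.023, 1.371, -0.057], TCP at [0.283, 0.585, 0.223] pointing down, gripper open.
Joint ranges: [-2.86, 2.86], [-0.3, 2.09], [-1.38, 1.24], [0.06, 2.45], [-1.56, 4.7], [0.09, 2.05], [-2.69, 2.69]. Speed limits (rad/s): [2.57, 2.57, 3.14, 3.14, 3.14, 3.14, 3.14].

## Interface

Orientations are given as a rotation vector (axis times angle).
In Python, from bench import get_state, get_image, get_calibration, close_job gives the robot as it stands.
- The arm moves only by the shell command python3 -m crank 'ROWS' [FORCE]. ROWS is JSON, a list of rows, each a list of 5 numbers: the opening, from 0 (shut) to 1 (fully open), then the shift along the world's x, y, z in units of 0.2 m (1.0 is 0.2 m), then the turn about the world's z in units of 2 pi rad (1.0 is 2 pi rad). A call has 1 to 5 rows; each row is the pose to reach, as a shift and turn from the pose commanded when the call began, turning the shorter way round; what a row does not reach only later rows make up. A row lasts 1/8 s, in which the tool goes at most 62.5 mm and 10.7 degrees, less where a joint would pass 70% of its speed; a pose out of reach is approached as far as the arm can. A call with a number of a shift or a turn outside -1 to 1 is refused whole. A call with a gripper value outside its range is refused whole. The fingers move at their own pace and stop on an object; FORCE is the grip in N (left out, the last holds). Time passes only in rows, so rows that repeat a pose let the fingers close. It gives the time, the measured TCP pose, the force, the opening and the grip force at its end, in the units of the state.
- get_state(): the state, without advancing time (a new reading comes with each control period).
- get_image(name): name is "side" or "top" or "wrist"; returns the picture (384x512x3 uint8, red, green, blue); there is no depth.
- get_calibration(name): a dict with "fovy" (degrees; the focal length in pixels is half the picture's height over the tangent of half this angle, whatever the lens; pixels are square), "cx", "cy" (the principal point, pixels), "k1" (the pictures are not rectified: a ray, as slopes to the right and down, at radius r is drawn at 1 + k1 r^2 times it, then the intrinsics apply), "R" (3x3) and "t" (3): a world point X has camera coordinates R X + t. Camera axes: x right, y down, z forward; pixel columns grow to the right and rows downward; lengths in m; the calibration is good to about 2 mm. A picture is of the moment at which its call begins: read the wrist's pose just before it. get_calibration takes no time and is no camera call; for the wrist camera it gives the pose at the moment of the call.
- close_job(): hands the job in; it is judged then, once.
The state is a dict: "time": time; "joint_positions": joint angles; "qd": joint speeds; "joint_torque": joint torques, N m; "position": TCP position; "tool_rot": TCP orientation; "ft_force": force on the tool from outside, world axes, zero at the start; "torque": the same for the moment, N m; "grip_width": opening from 0.0 (shut) to 1.0 (fully open); "grip_force": force on a finger pad.
Only numpy, scipy, OpenCV 4.12 (cv2) and the standard library are available. Lean on these libraries where they do the work, as an engineer would, in place of code of your own. Each camera call takes 0.05 s, during which the arm holds its last target. There are 200 camera calls.

## Working session

There is one attempt and no reset: what is moved stays moved. The work goes in short steps, Python scripts to look and compute and a shell command to move; the robot and the scene stay as the last step left them, time stands still between calls to the robot, and variables do not carry over. Pictures are saved under pics/ and viewed, at most 10 in all, crops included, and the job is handed in when it is done.

```bash
ls; mkdir -p pics; cat > h.py <<'E'
import numpy as np, cv2
from bench import get_state, get_image, get_calibration
def ray(c,u,v):
    f=192/np.tan(np.radians(c["fovy"])/2)
    d=np.array([(u-c["cx"])/f,(v-c["cy"])/f]); s=d.copy()
    for _ in range(30): s=d/(1+c["k1"]*(s@s))
    R=np.array(c["R"]);t=np.array(c["t"])
    return -R.T@t, R.T@np.array([s[0],s[1],1.])
def onz(c,u,v,z):
    o,d=ray(c,u,v); return o+d*(z-o[2])/d[2]
def proj(c,X):
    f=192/np.tan(np.radians(c["fovy"])/2)
    p=np.array(c["R"])@np.array(X)+np.array(c["t"]); s=p[:2]/p[2]; s=s*(1+c["k1"]*(s@s))
    return s*f+[c["cx"],c["cy"]]
def snap(name,fn):
    c=get_calibration(name); im=get_image(name); cv2.imwrite(fn,im[:,:,::-1]); return c,im
E
python3 - <<'E'
from h import *
a=[]
for n in("top","side"):
    c,im=snap(n,f"pics/{n}0.png"); print(n,c); a.append(im)
print(get_state())
cv2.imwrite("pics/top0b.png",cv2.resize(a[0],(800,600))[:,:,::-1]);cv2.imwrite("pics/side0b.png",cv2.resize(a[1],(800,600))[:,:,::-1])
E
```

```text
pics
top {'fovy': 51.0368876164015, 'cx': 252.97539086524046, 'cy': 194.07865646869965, 'k1': -0.11894684415745807, 'R': array([[-0.00829085, -0.99957662, -0.02788977],
       [-0.99580496,  0.01079477, -0.09086223],
       [ 0.09112482,  0.02701944, -0.99547286]]), 't': array([-0.09541395,  0.56520434,  1.15291679])}
side {'fovy': 50.18761141799882, 'cx': 251.79178760076027, 'cy': 190.10436297819177, 'k1': -0.02292684510190256, 'R': array([[-0.99896196, -0.04254801,  0.0162685 ],
       [-0.0406346 ,  0.67094385, -0.74039394],
       [ 0.02058704, -0.74028644, -0.67197631]]), 't': array([0.54966982, 0.16219805, 1.11776848])}
{'time': 0.1, 'joint_positions': array([-1.10589122,  0.32182189, -0.07005731,  1.45151989,  0.02263946,
        1.37082863, -0.05691941]), 'qd': array([ 0.00155139, -0.00083861,  0.00141465, -0.00071794,  0.00032223,
       -0.00011041, -0.00057371]), 'joint_torque': array([-1.96488481e-04, -4.92565620e+01, -4.05808333e-01, -3.13399816e+01,
       -6.38556364e-02,  3.94179043e-02,  7.12353926e-05]), 'position': array([0.28305639, 0.58458493, 0.22153991]), 'tool_rot': array([-7.02098872e-01, -3.06186213e+00,  2.78372955e-03]), 'ft_force': array([ 0.01951026, -0.77128406, -0.36307703]), 'torque': array([-0.04101064, -0.01665744, -0.03011254]), 'grip_force': 0.0, 'grip_width': 1.0024652750177696}
```

View pics/top0b.png

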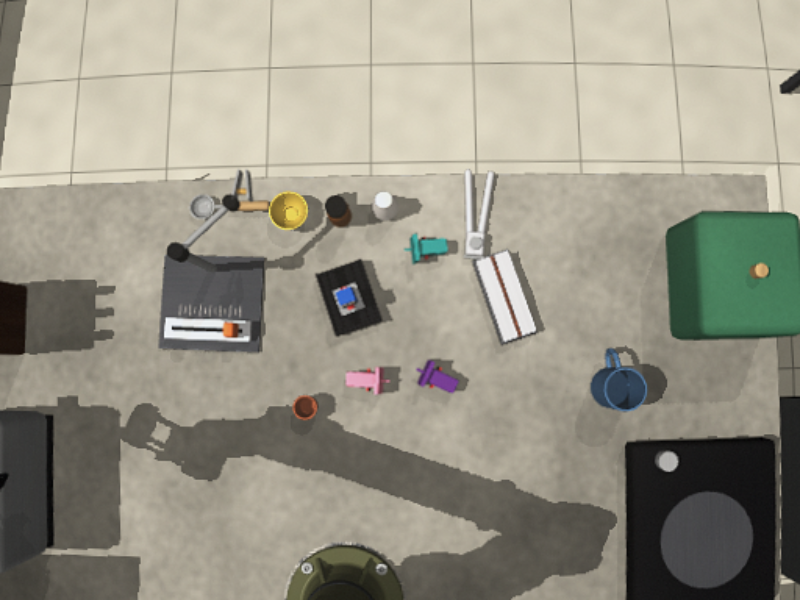

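View pics/side0b.png

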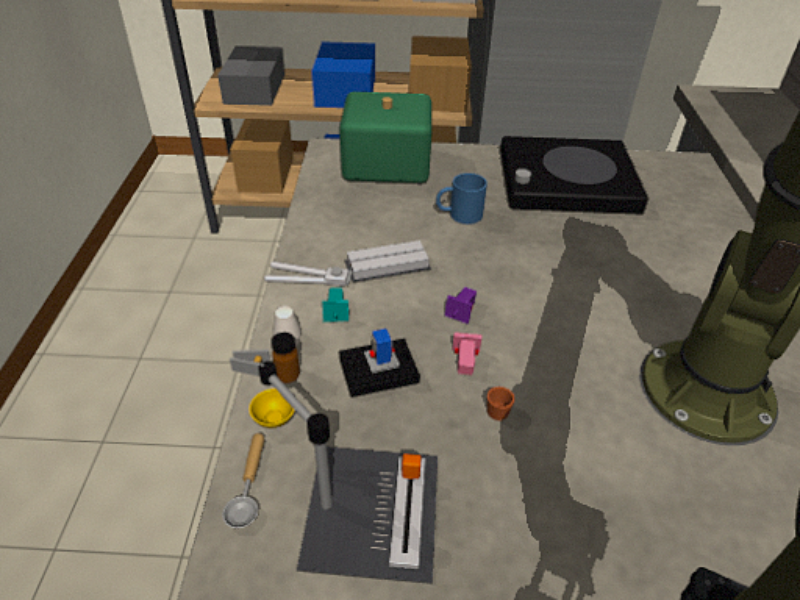

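The top view shows four gauge-like things, in 800x600 pixels:
- **Blue:** (346,297), upright in the black dish.
- **Turquoise:** (430,247), lying on the counter.
- **Pink:** (365,380), lying on the counter.
- **Purple:** (438,377), lying on the counter.

Only the blue one matches in both colour and place. The channel is at (508,297) and the orange slide at (231,329). I'll measure and confirm with a crop.

```bash
cat > m.py <<'E'
from h import *
def biggest(mask,near=None,rad=None):
    cs,_=cv2.findContours(mask.astype(np.uint8),cv2.RETR_EXTERNAL,cv2.CHAIN_APPROX_NONE)
    if near is not None: cs=[k for k in cs if np.hypot(*(k[:,0].mean(0)-near))<rad]
    return max(cs,key=cv2.contourArea)
def rectz(c,k,z):
    P=np.array([onz(c,u,v,z)[:2] for u,v in k[:,0]])*1000
    (cx,cy),(w,h),a=cv2.minAreaRect(P.astype(np.float32))
    if w<h: w,h,a=h,w,a+90
    return np.round([cx,cy,w,h,(a+90)%180-90],1)
E
python3 - <<'E'
from m import *
c=get_calibration("top"); im=cv2.imread("pics/top0.png"); H=cv2.cvtColor(im,cv2.COLOR_BGR2HSV).astype(int); h,s,v=[H[:,:,i] for i in range(3)]
blue=(abs(h-112)<12)&(s>130)&(v>90)
print("gauge",rectz(c,biggest(blue,(221,190),15),.09))
blk=cv2.morphologyEx(((v<60)).astype(np.uint8),cv2.MORPH_CLOSE,np.ones((9,9)))
print("dish",rectz(c,biggest(blk,(224,190),15),.024))
wh=cv2.morphologyEx(((s<40)&(v>140)).astype(np.uint8),cv2.MORPH_CLOSE,np.ones((5,5)))
print("chan",rectz(c,biggest(wh,(325,190),15),.0275))
print("track",rectz(c,biggest(wh,(134,210),25),.02))
org=(abs(h-10)<8)&(s>170)&(v>120)
k=biggest(org,(148,211),12); print("slide",rectz(c,k,.06))
a=cv2.resize(im[170:230,90:180],None,fx=5,fy=5,interpolation=cv2.INTER_CUBIC)
b=cv2.resize(im[160:220,195:260],None,fx=5,fy=5,interpolation=cv2.INTER_CUBIC)
cv2.imwrite("pics/crop1.png",np.hstack([a,b]))
E
```

```text
gauge [573.5 -13.6  29.4  23.4 -68.7]
dish [576.4 -12.4 124.1  89.9  18.5]Traceback (most recent call last):
  File "<stdin>", line 8, in <module>
  File "m.py", line 5, in biggest
    return max(cs,key=cv2.contourArea)
ValueError: max() iterable argument is empty
```

```bash
python3 - <<'E'
from m import *
c=get_calibration("top"); im=cv2.imread("pics/top0.png"); H=cv2.cvtColor(im,cv2.COLOR_BGR2HSV).astype(int); h,s,v=[H[:,:,i] for i in range(3)]
def roi(m,x0,x1,y0,y1):
    r=np.zeros_like(m,dtype=np.uint8); r[y0:y1,x0:x1]=m[y0:y1,x0:x1]; return r
wh=(s<45)&(v>185)
def allpts(m):
    p=np.argwhere(m)[:,::-1][:,None,:]; return p
m1=cv2.morphologyEx(roi(wh,300,347,160,222),cv2.MORPH_OPEN,np.ones((3,3))); print(m1.sum()); print("chan",rectz(c,allpts(m1),.0275))
cop=roi((h<15)&(s>60)&(v>50),300,347,160,222); print("slot",rectz(c,allpts(cop),.022),cop.sum())
m2=roi(wh,100,170,200,222); print("track",rectz(c,allpts(m2),.02))
org=(abs(h-10)<8)&(s>170)&(v>120)
print("slide",rectz(c,allpts(roi(org,140,160,200,222)),.06))
a=cv2.resize(im[170:230,90:180],None,fx=5,fy=5,interpolation=cv2.INTER_CUBIC)
b=cv2.resize(im[160:220,195:260],None,fx=5,fy=5,interpolation=cv2.INTER_CUBIC)
cv2.imwrite("pics/crop1.png",np.hstack([a,b]))
E
```

```text
1100
chan [ 578.4 -305.9  167.   135.1   -1.1]
slot [ 576.8 -308.1  158.8    5.7   18.2] 106
track [520.2 261.6 167.9  39.1  87.1]
slide [515.5 207.6  23.2  14.7   0.7]
```

View pics/crop1.png

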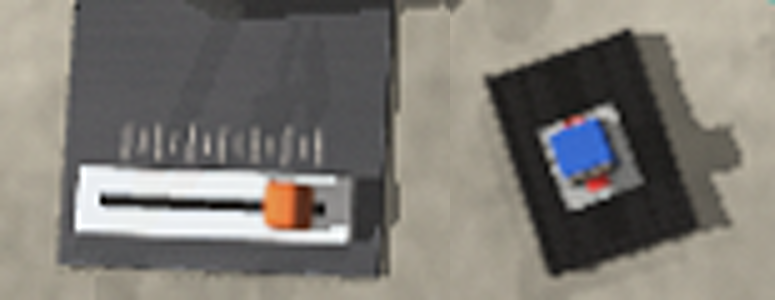

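The crop confirms the blue gauge at (580,150), upright on the black dish with its red pointers on the x faces. The slide is at (287,205). The ticks run from (125,145) to (320,145). I'll approach the gauge now.

```bash
python3 -m crank '[[1,0.1,-0.2,0,-0.025],[1,0.2,-0.4,0,-0.05],[1,0.3,-0.6,0,-0.075],[1,0.4,-0.8,0,-0.1],[1,0.48,-1,0,-0.126]]' 45
python3 -m crank '[[1,0.1,-0.2,0,-0.025],[1,0.2,-0.4,0,-0.05],[1,0.3,-0.6,0,-0.075],[1,0.4,-0.8,0,-0.1],[1,0.48,-1,0,-0.126]]'
python3 -m crank '[[1,0.1,-0.2,0,-0.025],[1,0.2,-0.4,0,-0.05],[1,0.3,-0.6,0,-0.075],[1,0.4,-0.8,0,-0.1],[1,0.48,-1,0,-0.126]]'
python3 -m crank '[[1,0,0,0,0],[1,0,0,0,0]]'
cat > st.py <<'E'
from scipy.spatial.transform import Rotation as Ro
from h import *
def st():
    s=get_state(); R=Ro.from_rotvec(s["tool_rot"]).as_matrix()
    print("t",round(s["time"],2),"p",np.round(s["position"]*1000,1),"yaw_y",round(np.degrees(np.arctan2(R[1,1],R[0,1])),2),"tilt",np.round(R[:2,2],4),"F",np.round(s["ft_force"],2),"w",round(s["grip_width"],3),"gf",round(s["grip_force"],1)); return s
E
python3 - <<'E'
from st import *
st(); c,im=snap("wrist","pics/w1.png"); print(c)
cv2.imwrite("pics/w1b.png",cv2.resize(im,(800,600))[:,:,::-1])
E
```

```text
time: 0.72
position: [0.3798, 0.3833, 0.2221]
tool_rot: [1.836, 2.549, -0.001]
ft_force: [1.5, -0.9, -0.1]
grip_width: 1.002
grip_force: 0.0
time: 1.35
position: [0.4756, 0.1835, 0.2223]
tool_rot: [2.677, 1.645, -0.001]
ft_force: [0.9, 0.6, 0.3]
grip_width: 0.997
grip_force: 0.0
time: 1.98
position: [0.5715, -0.0162, 0.2222]
tool_rot: [3.104, 0.486, -0.001]
ft_force: [0.2, -0.5, -0.3]
grip_width: 1.001
grip_force: 0.0
time: 2.22
position: [0.5708, -0.0143, 0.2221]
tool_rot: [-3.102, -0.496, 0.002]
ft_force: [0.2, 0.4, -1.0]
grip_width: 0.997
grip_force: 0.0
t 2.23 p [570.8 -14.3 222.1] yaw_y -71.85 tilt [-0.0012  0.0004] F [ 0.24  0.41 -0.96] w 0.997 gf 0.0
{'fovy': 66.34370349323274, 'cx': 258.32393108163006, 'cy': 187.16643395044312, 'k1': 0.02072250551946551, 'R': array([[ 0.31142573, -0.95026845, -0.0019737 ],
       [-0.90848157, -0.29833904,  0.29266885],
       [-0.2787028 , -0.08935154, -0.95621182]]), 't': array([-0.19136354,  0.47899664,  0.54780278])}
```

View pics/w1b.png

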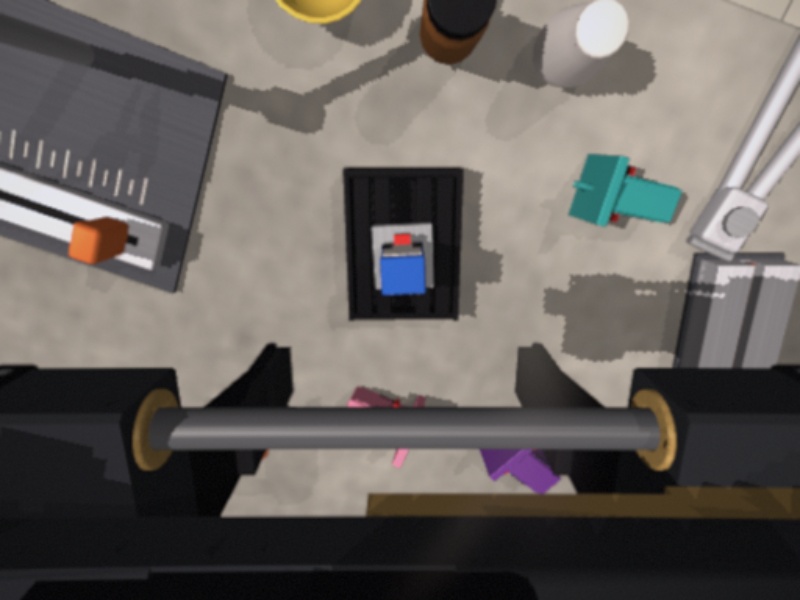

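The wrist view shows the gauge's blue top at (403,272) in the dish, roughly on the finger centre line. The ticks' right end is at (143,190). I'll measure the gauge and dish from here.

```bash
python3 - <<'E'
from m import *
c=get_calibration("wrist"); im=cv2.imread("pics/w1.png"); H=cv2.cvtColor(im,cv2.COLOR_BGR2HSV).astype(int); h,s,v=[H[:,:,i] for i in range(3)]
blue=(abs(h-112)<12)&(s>130)&(v>90)
print("gauge",rectz(c,biggest(blue,(258,174),25),.09))
r=np.zeros((384,512),np.uint8); r[100:210,215:302]=(v<55)[100:210,215:302]
r=cv2.morphologyEx(r,cv2.MORPH_CLOSE,np.ones((15,15)))
print("dish",rectz(c,biggest(r,(258,155),25),.025))
# tilt: fingers plane
E
```

```text
gauge [572.9 -12.   29.3  26.  -68.1]
dish [578.9 -10.4 118.9  89.6  18.3]
```

```bash
python3 -m crank '[[1,0.011,0.009,-0.2,0.01],[1,0.011,0.009,-0.45,0.01],[1,0.011,0.009,-0.7,0.01],[1,0.011,0.009,-0.85,0.01],[1,0.011,0.009,-0.85,0.01]]'
python3 -m crank '[[0.3,0,0,0,0],[0.3,0,0,0,0],[0.3,0,0,0,0],[0.3,0,0,0,0],[0.3,0,0,0,0]]' 45
python3 -m crank '[[0.3,0,0,0,0],[0.3,0,0,0,0]]'
python3 -c "
from st import *
st()"
```

```text
time: 2.9
position: [0.5709, -0.0114, 0.0501]
tool_rot: [-3.084, -0.595, 0.009]
ft_force: [-0.8, -0.1, -0.5]
grip_width: 0.999
grip_force: 0.0
time: 3.52
position: [0.5735, -0.0131, 0.0528]
tool_rot: [3.085, 0.591, 0.0]
ft_force: [0.1, -0.6, -0.3]
grip_width: 0.516
grip_force: 0.0
time: 3.78
position: [0.5733, -0.013, 0.0526]
tool_rot: [-3.085, -0.591, 0.001]
ft_force: [-0.5, 0.1, 0.4]
grip_width: 0.344
grip_force: 44.9
t 3.77 p [573.3 -13.   52.6] yaw_y -68.31 tilt [-0.0004  0.0001] F [-0.46  0.12  0.45] w 0.344 gf 44.9
```

```bash
python3 -m crank '[[0.3,0,0,0.1,0],[0.3,0,0,0.25,0],[0.3,0,0,0.4,-0.01],[0.3,-0.02,-0.15,0.5,-0.01],[0.3,-0.05,-0.35,0.5,-0.01]]'
python3 -m crank '[[0.3,-0.01,-0.2,0,0],[0.3,-0.03,-0.45,0,0],[0.3,-0.05,-0.7,0,0],[0.3,-0.065,-0.95,0,0],[0.3,-0.07,-1,0,0]]'
python3 -m crank '[[0.3,-0.005,-0.15,0,0],[0.3,-0.005,-0.175,0,0],[0.3,-0.005,-0.175,0,0],[0.3,-0.005,-0.175,0,0]]'
python3 - <<'E'
from st import *
st(); c,im=snap("wrist","pics/w2.png"); np.save("c2.npy",c,allow_pickle=True)
cv2.imwrite("pics/w2b.png",cv2.resize(im,(800,600))[:,:,::-1])
E
```

```text
time: 4.4
position: [0.5651, -0.0829, 0.1558]
tool_rot: [3.101, 0.498, 0.008]
ft_force: [0.1, -0.7, -2.4]
grip_width: 0.341
grip_force: 44.9
time: 5.03
position: [0.5475, -0.2886, 0.154]
tool_rot: [3.101, 0.483, -0.001]
ft_force: [-0.3, 0.4, -1.8]
grip_width: 0.343
grip_force: 44.9
time: 5.52
position: [0.5491, -0.3162, 0.1526]
tool_rot: [-3.101, -0.497, -0.001]
ft_force: [0.0, 0.4, -1.8]
grip_width: 0.337
grip_force: 44.9
t 5.53 p [ 549.1 -316.2  152.6] yaw_y -71.78 tilt [0.0002 0.0012] F [ 0.    0.41 -1.78] w 0.337 gf 44.9
```

View pics/w2b.png

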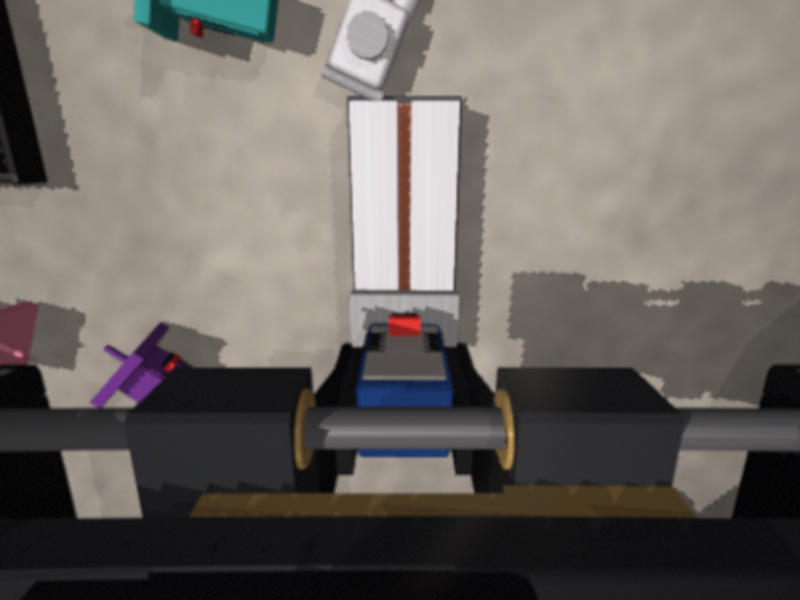

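The view shows the gauge held upright in the fingers with its blue face around (405,390) and the red pointer at (404,325). The copper slot runs from (404,105) to (404,290), straight ahead. I'll compute the lateral offset.

```bash
cat > slot.py <<'E'
from st import *
def slot(fn,c,P,yaw,rows,span,z=.0275,zf=.02):
    """lateral position (along tool y) of slot and rails relative to TCP P"""
    im=cv2.imread(fn); H=cv2.cvtColor(im,cv2.COLOR_BGR2HSV).astype(int); h,s,v=[H[:,:,i] for i in range(3)]
    ty=np.array([np.cos(yaw),np.sin(yaw)]); tx=np.array([-ty[1],ty[0]])
    cop=(h<15)&(s>90); wh=(s<40)&(v>150)
    A=[];B=[]
    for r in range(*rows):
        q=np.where(cop[r,span[0]:span[1]])[0]+span[0]
        w=np.where(wh[r,span[0]:span[1]])[0]+span[0]
        if len(q)<3 or len(w)<20: continue
        f=lambda u,zz:(lambda d:(d@tx,d@ty))(onz(c,u,r,zz)[:2]-P[:2])
        A.append(f(q.mean(),z)); B.append(f((w.min()+w.max())/2,z))
    for n,a in(("slot",A),("rails",B)):
        a=np.array(a)*1000; k=np.polyfit(a[:,0],a[:,1],1); print(n,len(a),"x range",a[:,0].min().round(1),a[:,0].max().round(1),"lateral at tcp",k[1].round(2),"at 60mm",np.polyval(k,60).round(2),"angle deg",np.degrees(np.arctan(k[0])).round(2))
E
python3 - <<'E'
from slot import *
s=st(); c=np.load("c2.npy",allow_pickle=True).item()
R=Ro.from_rotvec(s["tool_rot"]).as_matrix(); P=s["position"]; yaw=np.arctan2(R[1,1],R[0,1])
slot("pics/w2.png",c,P,yaw,(70,184),(215,302))
im=cv2.imread("pics/w2.png"); H=cv2.cvtColor(im,cv2.COLOR_BGR2HSV).astype(int); h,s_,v=[H[:,:,i] for i in range(3)]
blue=(abs(h-112)<12)&(s_>130)&(v>60); tx=-R[:,0] if False else R[:,0]
ty=R[:,1]
for r in (245,250,255):
    u=np.where(blue[r,215:302])[0]+215
    print(r,u.min(),u.max())
# gauge top front edge: z = tcp+ (64-26.6)mm, x face; lateral of blue mid vs TCP
zt=P[2]+.0374
for r in (245,250,255):
    u=np.where(blue[r,215:302])[0]+215; d=[(onz(c,x,r,zt)-P)@ty*1000 for x in(u.min(),u.max()+1)]; print("blue lat",np.round(d,2),np.mean(d).round(2))
# red pointer
red=((h<6)|(h>174))&(s_>170)&(v>120); y,x=np.where(red[195:225,240:280]); print("red px",x.mean()+240,y.mean()+195, "TCP-plane px for pointer",[proj(c,P+R[:,0]*a*.021+np.array([0,0,.02])) for a in(1,-1)])
E
```

```text
t 5.58 p [ 549.  -316.3  152.6] yaw_y -71.78 tilt [0.0001 0.001 ] F [ 0.12 -0.05 -1.7 ] w 0.344 gf 44.9
slot 114 x range -2.6 104.0 lateral at tcp 0.15 at 60mm -0.1 angle deg -0.24
rails 114 x range -2.6 104.0 lateral at tcp -6.31 at 60mm -4.93 angle deg 1.32
245 229 288
250 228 289
255 228 288
blue lat [-13.37  14.74] 0.68
blue lat [-13.92  15.29] 0.69
blue lat [-13.99  14.89] 0.45
red px 258.38695652173914 208.40434782608696 TCP-plane px for pointer [array([257.61766326, 217.04198377]), array([257.67774197, 286.71680541])]
```

```bash
python3 -m crank '[[0.3,0,0,-0.15,0],[0.3,0,0,-0.3,0],[0.3,0,0,-0.37,0],[0.3,0,0,-0.385,0],[0.3,0,0,-0.385,0]]'
python3 -m crank '[[0.3,0,0,0,0],[0.3,0,0,0,0]]'
python3 - <<'E'
from slot import *
s=st(); c,im=snap("wrist","pics/w3.png")
R=Ro.from_rotvec(s["tool_rot"]).as_matrix(); P=s["position"]; yaw=np.arctan2(R[1,1],R[0,1])
slot("pics/w3.png",c,P,yaw,(20,150),(190,330))
cv2.imwrite("pics/w3b.png",im[:300,130:390,::-1].repeat(2,0).repeat(2,1))
E
```

```text
time: 6.2
position: [0.549, -0.3183, 0.0765]
tool_rot: [3.102, 0.494, 0.002]
ft_force: [-0.6, 0.6, -2.0]
grip_width: 0.34
grip_force: 44.9
time: 6.45
position: [0.5489, -0.3184, 0.0764]
tool_rot: [3.102, 0.494, 0.002]
ft_force: [0.0, -0.2, -1.7]
grip_width: 0.347
grip_force: 44.9
t 6.45 p [ 548.9 -318.4   76.4] yaw_y -71.91 tilt [ 0.0013 -0.0005] F [ 0.02 -0.2  -1.74] w 0.347 gf 44.9
slot 96 x range 44.8 107.3 lateral at tcp -2.18 at 60mm -2.05 angle deg 0.12
rails 96 x range 44.8 107.3 lateral at tcp 1.37 at 60mm 1.31 angle deg -0.06
```

View pics/w3b.png

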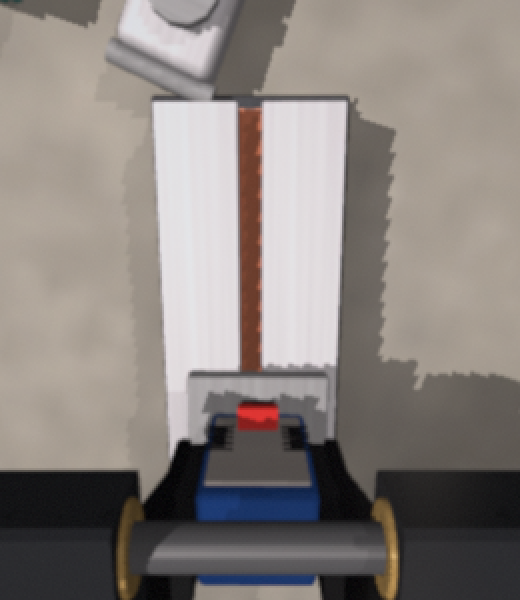

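The gauge hangs over the channel with the slot at u≈250, rail edges at 153 and 348 (middle 250) and foot edges at 188 and 335 (crop pixels). The gauge is off to the right, so I'll measure the foot's lateral position.

```bash
python3 - <<'E'
from slot import *
s=st(); c=get_calibration("wrist"); R=Ro.from_rotvec(s["tool_rot"]).as_matrix(); P=s["position"]; ty=R[:,1]
g=cv2.cvtColor(cv2.imread("pics/w3.png"),cv2.COLOR_BGR2GRAY).astype(float)
for r in (192,200,206):
    d=np.abs(np.diff(cv2.GaussianBlur(g,(1,5),0)[r])); l=215+d[215:235].argmax()+1; q=285+d[285:310].argmax()+1
    L=[(onz(c,x,r,P[2]-.0186)-P)@ty*1000 for x in(l,q)]; print(r,l,q,np.round(L,2),np.mean(L).round(2))
for zz in (.026,.029):
    print(zz,[((onz(c,(u)/2+130,r/2,zz)-P)@ty*1000).round(2) for u,r in((250,110),(250,350),(250.5,360))])
print("yaw tilt foot front edge ignored; ty",ty.round(3))
E
```

```text
t 6.5 p [ 548.8 -318.3   76.2] yaw_y -71.91 tilt [ 0.001  -0.0004] F [-0.26  0.25 -2.38] w 0.343 gf 44.9
192 223 298 [-22.26  25.99] 1.86
200 233 298 [-15.96  26.2 ] 5.12
206 224 297 [-21.94  25.71] 1.88
0.026 [np.float64(-1.75), np.float64(-2.04), np.float64(-1.87)]
0.029 [np.float64(-1.72), np.float64(-2.0), np.float64(-1.83)]
yaw tilt foot front edge ignored; ty [ 0.311 -0.951  0.001]
```

```bash
python3 -m crank '[[0.3,-0.004,0.012,0,0],[0.3,-0.004,0.012,0,0],[0.3,-0.004,0.012,0,0],[0.3,-0.004,0.012,0,0]]'
python3 - <<'E'
from slot import *
s=st(); c,im=snap("wrist","pics/w4.png")
R=Ro.from_rotvec(s["tool_rot"]).as_matrix(); P=s["position"]; yaw=np.arctan2(R[1,1],R[0,1])
slot("pics/w4.png",c,P,yaw,(60,150),(190,330))
E
```

```text
time: 7.0
position: [0.5476, -0.3158, 0.0756]
tool_rot: [3.102, 0.494, -0.0]
ft_force: [0.0, 0.7, -2.8]
grip_width: 0.342
grip_force: 44.9
t 7.0 p [ 547.6 -315.8   75.6] yaw_y -71.91 tilt [-0.     -0.0001] F [ 0.02  0.7  -2.77] w 0.342 gf 44.9
slot 90 x range 44.9 103.5 lateral at tcp 1.16 at 60mm 0.97 angle deg -0.18
rails 90 x range 44.9 103.5 lateral at tcp 9.6 at 60mm 0.66 angle deg -8.47
```

```bash
python3 -m crank '[[0.3,0,-0.001,-0.025,0],[0.3,0,-0.001,-0.05,0],[0.3,0,-0.001,-0.06,0],[0.3,0,-0.001,-0.06,0]]'
python3 -m crank '[[0.3,0,0,-0.01,0],[0.3,0,0,-0.015,0],[0.3,0,0,-0.02,0]]'
```

```text
time: 7.55
position: [0.5474, -0.3158, 0.0632]
tool_rot: [-3.102, -0.494, 0.001]
ft_force: [-0.1, 0.4, -1.6]
grip_width: 0.341
grip_force: 44.9
time: 7.92
position: [0.5477, -0.316, 0.0599]
tool_rot: [3.102, 0.494, 0.0]
ft_force: [-1.2, -0.2, 0.2]
grip_width: 0.337
grip_force: 44.9
```

```bash
python3 -m crank '[[0.3,0,0,-0.005,0],[0.3,0,0,-0.01,0],[0.3,0,0,-0.015,0]]'
python3 -m crank '[[0.3,0,0,-0.003,0],[0.3,0,0,-0.005,0]]'
```

```text
time: 8.3
position: [0.5477, -0.316, 0.0567]
tool_rot: [3.102, 0.494, 0.0]
ft_force: [-0.4, 0.1, 0.9]
grip_width: 0.341
grip_force: 44.9
time: 8.55
position: [0.5477, -0.316, 0.0556]
tool_rot: [3.102, 0.494, 0.0]
ft_force: [-0.6, 0.2, 0.2]
grip_width: 0.339
grip_force: 44.9
```

```bash
python3 -m crank '[[0.3,0,0,-0.003,0],[0.3,0,0,-0.003,0]]'
python3 -m crank '[[0.3,0,0,-0.003,0],[0.3,0,0,-0.003,0]]'
```

```text
time: 8.8
position: [0.5477, -0.316, 0.0555]
tool_rot: [3.102, 0.494, 0.0]
ft_force: [-2.2, 0.3, 4.6]
grip_width: 0.342
grip_force: 44.9
time: 9.05
position: [0.5478, -0.316, 0.0555]
tool_rot: [-3.102, -0.494, -0.001]
ft_force: [-3.2, 1.4, 8.7]
grip_width: 0.345
grip_force: 44.9
```

```bash
python3 -m crank '[[0.3,0,0,-0.001,0],[0.3,0,0,-0.001,0],[0.3,0,0,-0.001,0],[0.3,0,0,-0.001,0],[0.3,0,0,-0.001,0]]'
python3 -m crank '[[0.3,0,0,0,0],[0.3,0,0,0,0],[0.3,0,0,0,0],[0.3,0,0,0,0],[0.3,0,0,0,0]]'
python3 - <<'E'
from slot import *
s=st(); c,im=snap("wrist","pics/w5.png")
R=Ro.from_rotvec(s["tool_rot"]).as_matrix(); P=s["position"]; yaw=np.arctan2(R[1,1],R[0,1])
slot("pics/w5.png",c,P,yaw,(60,140),(190,330))
E
```

```text
time: 9.68
position: [0.5478, -0.316, 0.0555]
tool_rot: [-3.102, -0.494, -0.001]
ft_force: [-3.7, 2.2, 9.5]
grip_width: 0.338
grip_force: 44.9
time: 10.3
position: [0.5478, -0.316, 0.0555]
tool_rot: [-3.102, -0.494, -0.001]
ft_force: [-2.8, 1.8, 10.3]
grip_width: 0.34
grip_force: 44.9
t 10.3 p [ 547.8 -316.    55.5] yaw_y -71.91 tilt [0.0006 0.0003] F [-2.82  1.85 10.26] w 0.34 gf 44.9
slot 80 x range 54.8 101.3 lateral at tcp 1.38 at 60mm 0.87 angle deg -0.49
rails 80 x range 54.8 101.3 lateral at tcp -7.46 at 60mm -5.36 angle deg 2.0
```

Pressed flat on the rails at about 12 N for over a second. Next I'll lift off and return to the dish.

```bash
python3 -m crank '[[0.3,0,0,0.02,0],[0.3,0,0,0.1,0],[0.3,0,0,0.25,0],[0.3,0,0,0.4,0],[0.3,0,0.1,0.5,0]]'
python3 -m crank '[[0.3,0.015,0.2,0,0],[0.3,0.03,0.45,0,0],[0.3,0.05,0.7,0,0],[0.3,0.065,0.95,0,0],[0.3,0.075,1,0,0]]'
python3 -m crank '[[0.3,0.025,0.2,0,0],[0.3,0.05,0.4,0,0],[0.3,0.05,0.415,0,0],[0.3,0.05,0.415,0,0],[0.3,0.05,0.415,0,0]]'
python3 - <<'E'
from slot import *
s=st(); c,im=snap("wrist","pics/w6.png"); np.save("c6.npy",c,allow_pickle=True)
cv2.imwrite("pics/w6b.png",im[80:290,150:370,::-1].repeat(2,0).repeat(2,1))
E
```

```text
time: 10.98
position: [0.5472, -0.2983, 0.1563]
tool_rot: [3.101, 0.488, 0.001]
ft_force: [0.4, -0.4, -2.4]
grip_width: 0.344
grip_force: 44.9
time: 11.6
position: [0.563, -0.0907, 0.1542]
tool_rot: [-3.098, -0.504, -0.0]
ft_force: [-0.5, -0.4, -2.6]
grip_width: 0.341
grip_force: 44.9
time: 12.22
position: [0.5725, -0.0152, 0.1543]
tool_rot: [3.102, 0.489, -0.0]
ft_force: [-0.1, -1.1, -1.5]
grip_width: 0.342
grip_force: 44.9
t 12.22 p [572.5 -15.2 154.3] yaw_y -72.08 tilt [ 0.0001 -0.001 ] F [-0.05 -1.06 -1.49] w 0.342 gf 44.9
```

View pics/w6b.png

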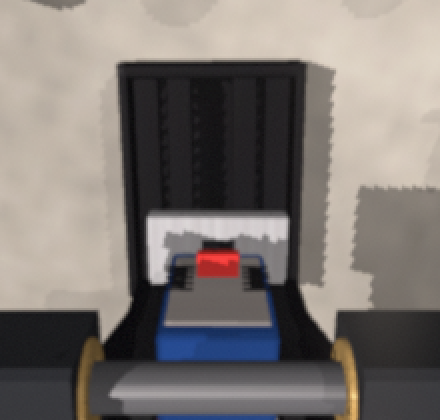

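The gauge is held above the dish. The dish rim spans u 118–305 (crop), and the foot spans 147–288. The red pointer is visible at (217,263). I'll compute the offset to the dish middle.

```bash
python3 - <<'E'
from slot import *
s=st(); c=np.load("c6.npy",allow_pickle=True).item(); R=Ro.from_rotvec(s["tool_rot"]).as_matrix(); P=s["position"]; ty=R[:,1]; tx=R[:,0]
f=lambda u,r,z:[((onz(c,150+u/2,80+r/2,z)-P)@a*1000).round(1) for a in(tx,ty)]
print("rim",f(119,66,.024),f(304,66,.024)); print("foot",f(147,212,P[2]-.0186),f(288,212,P[2]-.0186)); print(tx.round(3),ty.round(3))
E
```

```text
t 12.28 p [572.5 -15.  154.3] yaw_y -72.08 tilt [ 0.0002 -0.0008] F [-0.34  0.38 -2.04] w 0.34 gf 44.9
rim [np.float64(65.7), np.float64(-46.4)] [np.float64(65.7), np.float64(42.6)]
foot [np.float64(26.0), np.float64(-21.6)] [np.float64(26.0), np.float64(23.5)]
[ 0.951  0.308 -0.   ] [ 0.308 -0.951  0.001]
```

```bash
python3 -m crank '[[0.3,-0.004,0.015,-0.15,0],[0.3,-0.004,0.015,-0.3,0],[0.3,-0.004,0.015,-0.42,0],[0.3,-0.004,0.015,-0.475,0],[0.3,-0.004,0.015,-0.475,0]]'
python3 -m crank '[[0.3,0,0,-0.005,0],[0.3,0,0,-0.01,0],[0.3,0,0,-0.01,0]]'
python3 - <<'E'
from st import *
st()
E
```

```text
time: 12.9
position: [0.5715, -0.0107, 0.0589]
tool_rot: [3.102, 0.492, -0.002]
ft_force: [0.5, 0.8, -1.9]
grip_width: 0.339
grip_force: 44.9
time: 13.28
position: [0.5722, -0.0098, 0.0577]
tool_rot: [-3.102, -0.494, -0.001]
ft_force: [0.3, -0.1, -1.8]
grip_width: 0.342
grip_force: 44.9
t 13.28 p [572.2  -9.8  57.7] yaw_y -71.9 tilt [0.0008 0.0002] F [ 0.31 -0.13 -1.84] w 0.342 gf 44.9
```

```bash
python3 -m crank '[[0.3,0,-0.005,-0.005,0],[0.3,0,-0.01,-0.01,0],[0.3,0,-0.01,-0.015,0],[0.3,0,-0.01,-0.018,0],[0.3,0,-0.01,-0.018,0]]'
python3 -m crank '[[0.3,0,0,-0.002,0],[0.3,0,0,-0.004,0],[0.3,0,0,-0.004,0]]'
```

```text
time: 13.9
position: [0.5718, -0.0119, 0.0535]
tool_rot: [3.102, 0.494, -0.0]
ft_force: [0.7, -0.6, -2.4]
grip_width: 0.341
grip_force: 44.9
time: 14.28
position: [0.5718, -0.0119, 0.0528]
tool_rot: [3.102, 0.494, -0.0]
ft_force: [-0.3, 0.6, -1.9]
grip_width: 0.341
grip_force: 44.9
```

```bash
python3 -m crank '[[0.3,0,0,-0.002,0],[0.3,0,0,-0.004,0],[0.3,0,0,-0.004,0]]'
python3 -m crank '[[0.3,0,0,-0.002,0],[0.3,0,0,-0.003,0],[0.3,0,0,-0.003,0]]'
```

```text
time: 14.65
position: [0.5719, -0.0119, 0.0525]
tool_rot: [-3.102, -0.494, -0.0]
ft_force: [-2.2, -1.0, 4.3]
grip_width: 0.341
grip_force: 44.9
time: 15.02
position: [0.5719, -0.0119, 0.0525]
tool_rot: [-3.102, -0.494, -0.0]
ft_force: [-4.3, -0.9, 8.6]
grip_width: 0.341
grip_force: 44.9
```

Foot is seated on the slats at TCP z 52.5 mm, the same as at pick-up. I'll ease off, open and rise.

```bash
python3 -m crank '[[0.3,0,0,0.005,0],[0.3,0,0,0.005,0],[0.45,0,0,0.005,0],[0.7,0,0,0.005,0],[1,0,0,0.005,0]]'
python3 -m crank '[[1,0,0,0,0],[1,0,0,0,0],[1,0,0,0,0],[1,0,0,0.1,0],[1,0,0,0.3,0]]'
python3 -m crank '[[1,0,0,0.15,0],[1,0,0,0.35,0],[1,0,0,0.45,0],[1,0,0,0.45,0],[1,0,0,0.45,0]]'
python3 - <<'E'
from st import *
st(); c,im=snap("wrist","pics/w7.png"); np.save("c7.npy",c,allow_pickle=True)
cs,ims=snap("side","pics/s7.png")
a=cv2.resize(im[100:240,190:330],(560,560),interpolation=cv2.INTER_CUBIC)
u,v=proj(cs,[.572,-.012,.06]).astype(int); b=cv2.resize(ims[v-35:v+35,u-15:u+15],(240,560),interpolation=cv2.INTER_CUBIC)
cv2.imwrite("pics/w7b.png",np.hstack([a,b])[:,:,::-1])
E
```

```text
time: 15.65
position: [0.5719, -0.0119, 0.0523]
tool_rot: [3.102, 0.494, 0.0]
ft_force: [0.3, -0.6, 0.5]
grip_width: 0.593
grip_force: 0.0
time: 16.27
position: [0.5707, -0.012, 0.1127]
tool_rot: [3.102, 0.494, -0.005]
ft_force: [0.8, 0.1, 0.2]
grip_width: 0.994
grip_force: 0.0
time: 16.9
position: [0.5713, -0.0119, 0.202]
tool_rot: [-3.102, -0.494, 0.001]
ft_force: [-0.5, -0.0, -0.5]
grip_width: 1.0
grip_force: 0.0
t 16.9 p [571.3 -11.9 202. ] yaw_y -71.91 tilt [-0.0007  0.    ] F [-0.5  -0.02 -0.51] w 1.0 gf 0.0
```

View pics/w7b.png

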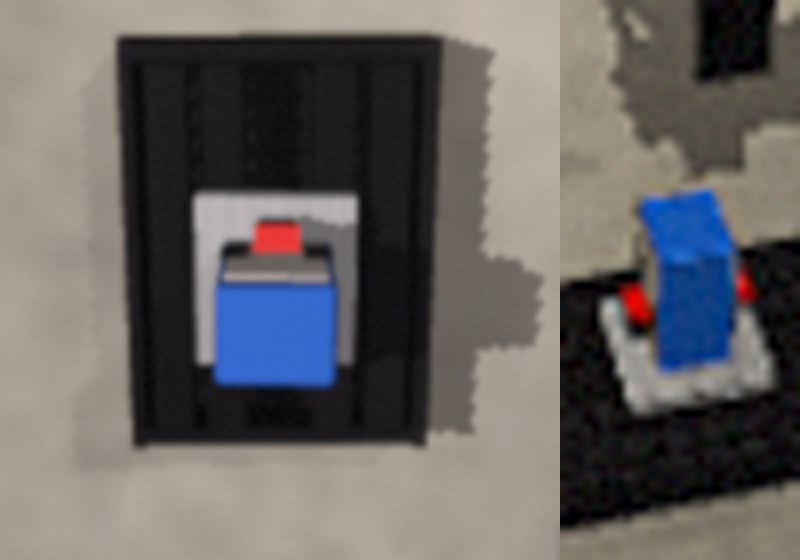

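Gauge stands upright on the inner slats, centred (foot u 193–358 and dish u 118–440 in the crop). I'll read the pointer by comparing the held-gauge wrist pictures from before and after the press.

```bash
python3 - <<'E'
from st import *
s=get_state(); R=Ro.from_rotvec(s["tool_rot"]).as_matrix(); P=s["position"]
c=get_calibration("wrist")   # same hand pose as now; hand frame constant
def hit(u,v,X):   # ray in tool frame, plane tool-x = X ; return lateral, height above TCP
    o,d=ray(c,u,v); o=R.T@(o-P); d=R.T@d; p=o+d*(X-o[0])/d[0]; return p*1000
print("cam in tool",(R.T@(ray(c,0,0)[0]-P)*1000).round(1))
for n in ("w2","w3","w4","w6"):
    im=cv2.imread(f"pics/{n}.png"); H=cv2.cvtColor(im,cv2.COLOR_BGR2HSV).astype(int); h,s_,v=[H[:,:,i] for i in range(3)]
    red=((h<7)|(h>173))&(s_>150)&(v>90); red[:180]=0; red[240:]=0; red[:,:240]=0; red[:,280:]=0
    k,l,st_,ce=cv2.connectedComponentsWithStats(red.astype(np.uint8)); i=1+st_[1:,4].argmax()
    x,y,w,hh,a=st_[i]; print(n,"bbox",x,y,w,hh,a,ce[i].round(2),"top@tip",hit(x+w/2,y,.021).round(1),"bot@tip",hit(x+w/2,y+hh,.021).round(1),"cen",hit(*ce[i],.019).round(1))
E
```

```text
cam in tool [  80.2    0.7 -161.2]
w2 bbox 249 202 20 13 253 [258.36 208.11] top@tip [21.   0.9  2.6] bot@tip [ 21.    0.9 -17.5] cen [19.   0.5 -2.2]
w3 bbox 249 202 20 13 249 [258.33 208.21] top@tip [21.   0.9  2.6] bot@tip [ 21.    0.9 -17.5] cen [19.   0.5 -2.4]
w4 bbox 249 202 20 13 245 [258.36 208.31] top@tip [21.   0.9  2.6] bot@tip [ 21.    0.9 -17.5] cen [19.   0.5 -2.6]
w6 bbox 248 205 22 13 261 [258.46 211.05] top@tip [21.   0.9 -2.5] bot@tip [ 21.    0.9 -21.5] cen [19.   0.6 -6.8]
```

Pointer shift is about 4.4 mm from the images. The force onset (probe contact near TCP 60 mm, foot contact at 55.5 mm) bounds it to about 4.4–5.5 mm. That puts the depth near 11.3 mm and the slide target near 0.112. Next I'll look at the slide.

```bash
python3 -m crank '[[1,-0.05,0.17,0,0.029],[1,-0.1,0.34,0,0.058],[1,-0.15,0.51,0,0.087],[1,-0.2,0.68,0,0.116],[1,-0.26,0.86,0,0.145]]'
python3 -m crank '[[1,0,0,0,0.025],[1,0,0,0,0.046],[1,0,0,0,0.046],[1,0,0,0,0.046]]'
python3 - <<'E'
from st import *
st(); c,im=snap("wrist","pics/w8.png"); np.save("c8.npy",c,allow_pickle=True)
cv2.imwrite("pics/w8b.png",cv2.resize(im,(800,600),interpolation=cv2.INTER_CUBIC)[:,:,::-1])
c=get_calibration("side"); print("post base",(onz(c,208,323,.006)*1000).round(1))
E
```

```text
time: 17.62
position: [0.5189, 0.1607, 0.2013]
tool_rot: [-2.564, -1.816, 0.003]
ft_force: [-0.7, 0.5, -1.0]
grip_width: 0.997
grip_force: 0.0
time: 18.12
position: [0.5196, 0.1598, 0.2018]
tool_rot: [-2.284, -2.157, 0.002]
ft_force: [-0.9, -1.0, 0.1]
grip_width: 0.999
grip_force: 0.0
t 18.12 p [519.6 159.8 201.8] yaw_y -3.29 tilt [-0.0008 -0.0005] F [-0.85 -1.05  0.14] w 0.999 gf 0.0
post base [639.8 257.3   6. ]
```

View pics/w8b.png

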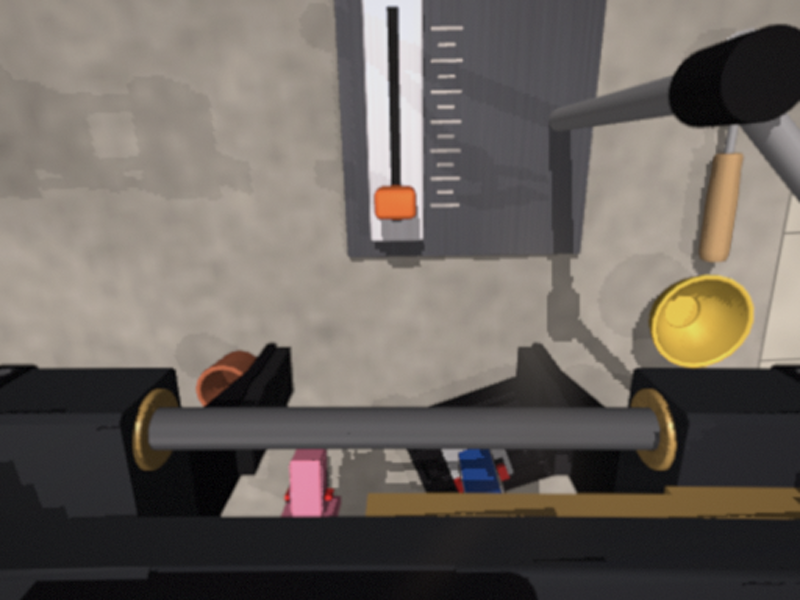

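The orange slide's top is at (396,203). The 13 ticks run from the long one at (445,205), which is 0, up to (447,28), which is 120 mm. The post stands at (560,120), to the right.

```bash
python3 - <<'E'
from m import *
c=np.load("c8.npy",allow_pickle=True).item(); im=cv2.imread("pics/w8.png"); H=cv2.cvtColor(im,cv2.COLOR_BGR2HSV).astype(int); h,s,v=[H[:,:,i] for i in range(3)]
org=(abs(h-10)<8)&(s>170)&(v>170); org[:, :235]=0; org[:,275:]=0
k=biggest(org,(253,130),25); print(k[:,0].min(0),k[:,0].max(0)); print("slide top",rectz(c,k,.06))
g=1/1.5625
for n,(u,w,z) in dict(t0=(445,205,.006),t12=(447,28,.006)).items(): print(n,(onz(c,u*g,w*g,z)*1000).round(1))
E
```

```text
[240 121] [264 138]
slide top [515.9 208.8  24.4  17.   -3.3]
t0 [553.5 199.2   6. ]
t12 [558.4 319.    6. ]
```

```bash
python3 -m crank '[[1,-0.018,0.2,-0.1,0],[1,-0.018,0.246,-0.35,0],[1,-0.018,0.246,-0.6,0],[1,-0.018,0.246,-0.8,0],[1,-0.018,0.246,-0.85,0]]' 20
python3 -m crank '[[1,0,0,0,0],[0.25,0,0,0,0],[0.25,0,0,0,0],[0.25,0,0,0,0],[0.25,0,0,0,0]]'
python3 -m crank '[[0.25,0,0,0,0],[0.25,0,0,0,0],[0.25,0,0,0,0]]'
python3 -c "
from st import *
st()"
```

```text
time: 18.8
position: [0.5141, 0.2082, 0.0296]
tool_rot: [-2.282, -2.157, 0.008]
ft_force: [-0.9, -0.7, -0.1]
grip_width: 1.0
grip_force: 0.0
time: 19.42
position: [0.5164, 0.2094, 0.0328]
tool_rot: [2.281, 2.159, 0.001]
ft_force: [-0.1, -0.1, -0.1]
grip_width: 0.629
grip_force: 0.0
time: 19.8
position: [0.5164, 0.2092, 0.0324]
tool_rot: [2.281, 2.159, 0.0]
ft_force: [0.6, 1.1, 0.7]
grip_width: 0.32
grip_force: 20.0
t 19.8 p [516.4 209.2  32.4] yaw_y -3.14 tilt [ 0.0004 -0.0001] F [0.64 1.06 0.66] w 0.32 gf 20.0
```

Gripped. Next I'll slide it +104 mm (y +0.52, x +0.023).

```bash
python3 -m crank '[[0.25,0.004,0.1,0,0],[0.25,0.009,0.2,0,0],[0.25,0.013,0.3,0,0],[0.25,0.018,0.4,0,0],[0.25,0.021,0.48,0,0]]'
python3 -m crank '[[0.25,0.002,0.04,0,0],[0.25,0.002,0.04,0,0],[0.25,0.002,0.04,0,0]]'
python3 -c "
from st import *
st()"
```

```text
time: 20.42
position: [0.5206, 0.3072, 0.0324]
tool_rot: [2.28, 2.161, 0.001]
ft_force: [0.5, -2.8, 0.1]
grip_width: 0.324
grip_force: 20.0
time: 20.8
position: [0.5209, 0.3136, 0.0324]
tool_rot: [-2.282, -2.159, -0.001]
ft_force: [1.8, 0.5, -1.9]
grip_width: 0.319
grip_force: 20.0
t 20.8 p [520.9 313.6  32.4] yaw_y -3.16 tilt [0.0004 0.0009] F [ 1.79  0.5  -1.94] w 0.319 gf 20.0
```

Moved 104.4 mm. I'll release, rise straight up, then back off toward -y to look.

```bash
python3 -m crank '[[0.6,0,0,0,0],[1,0,0,0,0],[1,0,0,0,0],[1,0,0,0,0],[1,0,0,0,0]]'
python3 -m crank '[[1,0,0,0.1,0],[1,0,0,0.35,0],[1,0,0,0.6,0],[1,0,0,0.85,0],[1,0,0,0.85,0]]'
python3 -m crank '[[1,0,-0.2,0,0],[1,0,-0.4,0,0],[1,0,-0.6,0,0],[1,0,-0.65,0,0],[1,0,-0.65,0,0]]'
python3 - <<'E'
from st import *
from m import biggest,rectz
st(); c,im=snap("wrist","pics/w9.png"); ct,it=snap("top","pics/t9.png")
H=cv2.cvtColor(im,cv2.COLOR_RGB2HSV).astype(int); h,s,v=[H[:,:,i] for i in range(3)]
org=(abs(h-10)<8)&(s>170)&(v>150); org[230:]=0
k=biggest(org); print("slide",rectz(c,k,.06),k[:,0].min(0),k[:,0].max(0))
a=cv2.resize(im[:230,150:420],(540,460)); u,w=proj(ct,[.575,-.012,.05]).astype(int)
b=cv2.resize(it[w-40:w+40,u-22:u+22],(253,460)); cv2.imwrite("pics/w9b.png",np.hstack([a,b])[:,:,::-1])
E
```

```text
time: 21.42
position: [0.5208, 0.3133, 0.0324]
tool_rot: [2.282, 2.16, -0.0]
ft_force: [0.1, -0.1, 0.6]
grip_width: 0.803
grip_force: 0.0
time: 22.05
position: [0.5237, 0.3147, 0.2093]
tool_rot: [2.281, 2.158, 0.018]
ft_force: [0.1, -0.2, -0.8]
grip_width: 0.997
grip_force: 0.0
time: 22.68
position: [0.5208, 0.1832, 0.2026]
tool_rot: [-2.282, -2.158, -0.001]
ft_force: [-0.4, -0.4, 0.2]
grip_width: 0.996
grip_force: 0.0
t 22.68 p [520.8 183.2 202.6] yaw_y -3.21 tilt [0.0002 0.0007] F [-0.44 -0.35  0.25] w 0.996 gf 0.0
slide [520.5 311.9  23.6  16.9  -3.2] [238  33] [263  53]
```

View pics/w9b.png

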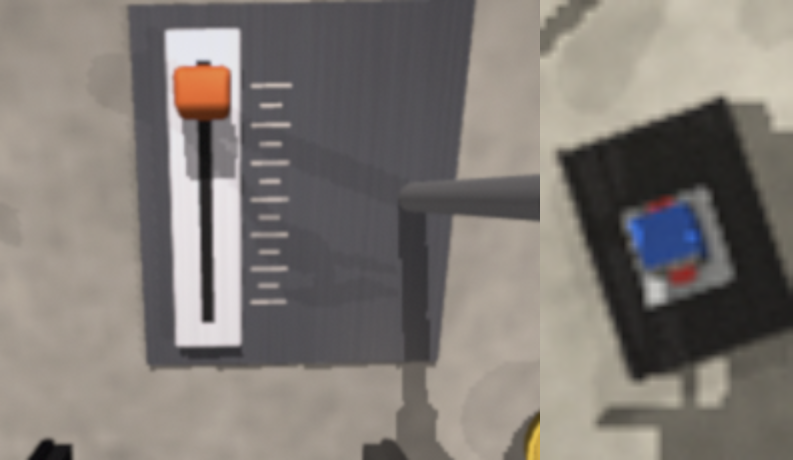

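The slide sits just below the 120 mm tick at (203,92), about 111 mm of travel. The gauge stands in the dish at (670,235), and nothing is touching the robot. I'm handing the job in.

```bash
python3 -c "
from bench import close_job
print(close_job())"
```

```text
the job is handed in; nothing more can be done
None
```

I handed the job in; no verdict came back. The gauge was pressed on the rails at about 12 N for over a second and stands back upright in the dish; the pointer reads about 4.5 mm (depth about 11.4 mm), and the slide is set at about 111 mm.

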